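# Hold the spread circlip at the axle groove of a rescue pulley

### The job

Refit the retaining ring of the black rescue pulley: take the circlip pliers that already carry the ring on their tips, squeeze the handles fully so that the ring is spread wide, and slide it over the end of the pulley's upright axle until it lies flat on the washer, where the groove is. Do not force it against the pulley, and leave the other gear on the bench where it lies. Finish while holding: the gripper keeps squeezing the pliers so that the ring stays spread round the axle at the groove, and I can check the groove all round before the ring snaps in.

Things in the scene. Friction and masses are not known exactly. Their poses are not given: they have to be found in the camera images.
- pliers_grip (a point): Where to squeeze the circlip pliers: midway between the handles at half height, 55 mm behind the pivot, 41.5 mm above the bench at the start. x points to the tips, y across the handles, z up. The black handle grips run 35 to 115 mm behind the pivot, are 16 mm tall and 11 mm thick; outside width here 58 mm free, 40 mm squeezed, when they lie parallel. Squeezing takes about 8 N a side.
- pliers: Bent-nose circlip pliers, 0.25 kg: origin at the pivot, mid-thickness; x to the tips, z up. Two arms on the pivot; squeezing the handles spreads the tips, which are bent straight down 40 mm at 62 mm ahead of the pivot and pin the ring's two eyes. At the start they lie level, the ring flat on the bench, the handle ends (94 to 113 mm behind the pivot) on a 33 mm high bracket with lips.
- plier_l (a joint): Angle of one handle (rad; the other mirrors it): 0 with the handles free, 0.16 squeezed home to the stop, up to 0.19 under a 100 N grip as the handles give. A spring opens it. Below about 0.07 the ring is too tight for the axle; from 0.16 on it clears it by 1.8 mm or more all round. Held spread means above 0.125.
- ring_bore (a point): Centre of the steel circlip's bore at half its 3 mm thickness. Free bore 38 mm, outside 47 mm, gap towards the pliers; axes as the pliers'. 40 mm below the pivot and ahead of it by 83 mm free, 79 mm squeezed home; as two fingers squeeze the handles the pliers also creep 3 mm tipwards, so from fingers set at pliers_grip it ends 137 mm ahead. Set it on the axle's axis.
- groove (a point): Point on the upright axle's axis at mid-height of the groove (5 mm wide, 36 mm diameter), 2.5 mm above the brass washer (68 mm diameter) on which the ring comes to lie with its centre 1 mm below this point. z up, 58.5 mm above the bench. Lower the ring slowly and stop at the first 3 to 5 N: pushed harder, the pliers pitch in the fingers and the ring tilts.
- axle_end (a point): Centre of the axle's flat upper end, 25.5 mm above the groove point. The axle is 40 mm in diameter, its end bevelled over the last 4 mm to 33 mm. Nothing else stands higher than the axle within 120 mm.
- pulley: Black steel rescue pulley lying flat, clamped on a steel plate (190 x 150 mm) fixed to the bench; origin on the axle's axis at bench level, z up. Round side plates 112 mm across, sheave 120 mm, the tail with the eye reaches 122 mm to +x. Upper side plate 52 mm above the bench.
- carabiner_a: Bystander: purple pear-shaped screw-gate carabiner, 118 x 77 mm, 11 mm thick, lying flat, off to the left.
- carabiner_b: Bystander: the second, like purple carabiner, lying flat off to the right, farther out than the bearing.
- maillon: Bystander: stainless triangle maillon, 70 x 82 mm, 10 mm thick, lying flat between the two work places, nearer the robot.
- gauge: Bystander: white polymer gate gauge, stepped strip 136 x 30 x 5 mm, lying flat between the two work places.
- bearing: Bystander: steel bearing ring, 62 mm across, 12 mm high, lying flat, off to the right.
Things that resemble listed ones, but are neither listed nor needed, are in the scene too. Of the things that look like the pliers, the larger one is meant. What is shaped like the pulley but red is not meant.

How it is judged:
On the way, in this order (a step that is already met when the one before it is completed fails the run):
1. the pliers are picked up by the handles, the ring off the bench (height (world z) of ring_bore above 0.03 m and contact force between the fingers and pliers above 3 N), for 0.2 s.
2. the handles are squeezed so that the ring is spread wide, and the ring is over or round the end of the axle, still at least 10 mm above the groove (value of joint plier_l above 0.125 rad and horizontal distance between ring_bore and axle_end below 0.008 m and z of ring_bore in the frame of groove above 0.01 m), for 0.1 s.
At the end, for the whole second after the job is handed in: The gripper still presses on the pliers (over 3 N), handles squeezed beyond 0.125 rad, pliers still (under 20 mm/s); the ring round the axle: bore centre within 5 mm of the axis, within 2.2 mm in height of the groove's middle, tilted under 0.1 rad (value of joint plier_l above 0.125 rad and horizontal distance between ring_bore and groove below 0.005 m and z of ring_bore in the frame of groove between -0.0022 and 0.0022 m and angle between ring_bore's own z axis and vertical below 0.1 rad and contact force between the fingers and pliers above 3 N and linear speed of pliers below 0.02 m/s); the arm keeps its last pose, push and grip.
It fails at once if the ring or pliers pushed against the pulley with more than 50 N (contact force between pliers and pulley above 50 N).
It fails at once if another piece of gear on the bench shifted by more than 30 mm (distance of any of carabiner_a, carabiner_b, maillon, gauge, bearing from where it was at the start of the episode above 0.03 m).
It also fails if it takes over 38 s, if anything falls off the work surface, if the arm or the gripper's body presses on something with over 40 N, if the wrist force passes 120 N, or if a joint passes its speed limit or range.

### The arm

A 7-joint arm with a two-finger parallel gripper is mounted at the origin on the work surface. World frame = base frame: x ahead of the robot, y to its left, z up, the work surface at z = 0. Lengths are in m, angles in rad, forces in N, time in s.
With the tool pointing down it reaches from about 0.35 to 0.9 m from the base axis. Payload 8.1 kg.
Tool frame: the origin (TCP) lies midway between the tips of the shut fingers; the grasp point (between the pads) lies 19 mm behind it; z points along the fingers, x is the direction in which the jaws open and shut, and the axes are right-handed (so a half turn about z gives the same grasp; the last joint's range is limited). The gripper opens to 92 mm and grips with 3 to 60 N. Pads are 19 mm wide; open, the fingers measure 130 mm over their backs; the gripper's body (75 mm by 190 mm) begins 47 mm behind the grasp point.
Start: joints at [-1.359, 0.434, 0.025, 1.573, -0.012, 1.134, -0.075], TCP at [0.194, 0.594, 0.201] pointing down, gripper open.
Joint ranges: [-2.62, 2.62], [-0.44, 2.09], [-1.27, 1.32], [0.08, 2.57], [-1.32, 4.46], [0.12, 2], [-2.74, 2.74]. Speed limits (rad/s): [2.22, 2.22, 3.01, 3.01, 3.14, 3.14, 3.14].

### API

Orientations are given as a rotation vector (axis times angle).
In Python, from cell import arm gives the robot as it stands.
- The arm moves only by the tool jog_arm, never from a script. Its argument "commands" is a list of rows, each an object with "translation": the shift along the tool's x, y, z in mm, a list of three; "turn": the turn, a rotation vector about the tool's x, y, z in rad, a list of three. A call has 1 to 12 rows; each row is the pose to reach, as a shift and turn from the pose commanded when the call began, along the tool's axes at that moment; what a row does not reach only later rows make up. A row lasts 1/12 s, in which the tool goes at most 41.7 mm and 7.16 degrees, less where a joint would pass 70% of its speed; a pose out of reach is approached as far as the arm can. A call with a gripper value outside its range is refused whole. "claw" is the closure, from -1 (fully open) to 1 (shut), so that 0 is half open, set as the call begins (left out, the last holds). The fingers move at their own pace and stop on an object; "grip_force" is the grip in N (left out, the last holds). Time passes only in rows, so rows that repeat a pose let the fingers close. It gives the time, the measured TCP pose, the force and the opening at its end, in the units of the state.
- arm.observe(): the state, without advancing time (a new reading comes with each control period).
- arm.get_image(name): name is "scene" or "side" or "wrist"; returns the picture (420x560x3 uint8, blue, green, red); there is no depth.
- arm.camera_info(name): a dict with "vertical_fov" (degrees; the focal length in pixels is half the picture's height over the tangent of half this angle, whatever the lens; pixels are square), "cx", "cy" (the principal point, pixels), "eye" and "rotation" of the camera in the world. Camera axes: x right, y up, looking along -z (the intrinsics and any distortion apply to the point x, -y, -z); pixel columns grow to the right and rows downward; lengths in m; the calibration is good to about 2 mm. The wrist camera is an equidistant fisheye: a pixel r from the principal point sees the ray r / f radians off the axis. A picture is of the moment at which its call begins: read the wrist's pose just before it. camera_info takes no time and is no camera call; for the wrist camera it gives the pose at the moment of the call.
- arm.sign_off(): hands the job in, once; it reports no verdict.
Trained networks look in the newest picture that a camera, given by its name, has taken for a name from the list of things; names that differ only in an ending like _2 or _b are one class to them, and where a whole thing is asked for, a point or a joint stands for the part that bears it (a point fixed in the world has none). Each returns a list of dicts, best first, with "confidence" (0 to 1); they miss things now and then, are a little off and sometimes report something else, mostly with a low value. They report only what shows in the picture. A call takes as long as a camera call. They do not tell look-alikes from the thing itself.
- arm.trace(camera, query): "region" (420x560 bool, what is visible of it) and "box" ([left, top, width, height] in pixels, round what is visible of it).
- arm.landmark_of(camera, query): "at" ([column, row] in pixels: a listed point, or the origin of a listed thing).
The state is a dict: "clock": time; "joints": joint angles; "dq": joint speeds; "joint_efforts": joint torques, N m; "position": TCP position; "ee_rot": TCP orientation; "force": force on the tool from outside, world axes, zero at the start; "ft_torque": the same for the moment, N m; "width": opening from 0.0 (shut) to 1.0 (fully open).
Only numpy, scipy, OpenCV 4.12 (cv2) and the standard library are available. Lean on these libraries where they do the work, as an engineer would, in place of code of your own. Each camera call takes 0.05 s, during which the arm holds its last target. There are 200 camera calls.

## Working session

There is one attempt and no reset: what is moved stays moved. The work goes in short steps, Python scripts to look and compute and a tool call to move; the robot and the scene stay as the last step left them, time stands still between calls to the robot, and variables do not carry over. Pictures are saved under pics/ and viewed, about 8 in all and at most 12, crops included, and the job is handed in when it is done.

Besides the shell and the picture viewer there is one more tool, called as name(argument=value, ...) on one line, values as JSON. jog_arm: Moves the arm, as the interface text tells. Its arguments: {"type":"object","properties":{"commands":{"type":"array","items":{"type":"object","properties":{"translation":{"type":"array","items":{"type":"number"}},"turn":{"type":"array","items":{"type":"number"}}}}},"claw":{"type":"number"},"grip_force":{"type":"number"}},"required":["commands"]}

```bash
mkdir -p pics
cat > h.py <<'E'
import numpy as np, cv2
from cell import arm
from scipy.spatial.transform import Rotation as R
def ray(cam,px,info=None):
    i=info or arm.camera_info(cam); f=210/np.tan(np.radians(i["vertical_fov"])/2)
    u=np.array([px[0]-i["cx"],px[1]-i["cy"]])/f
    if cam=="wrist":
        r=np.hypot(*u); d=np.array([*(u*(np.sin(r)/max(r,1e-9))),np.cos(r)])
    else: d=np.array([*u,1.])
    Rm=np.array(i["rotation"]); 
    if Rm.shape!=(3,3): Rm=R.from_rotvec(Rm).as_matrix()
    return np.array(i["eye"]), Rm@np.array([d[0],-d[1],-d[2]])
def at(cam,px,z,info=None):
    e,d=ray(cam,px,info); return e+d*(z-e[2])/d[2]
E
python3 - <<'E'
from h import *
np.set_printoptions(precision=4,suppress=True)
print(arm.observe())
ims=[]
for c in ("scene","side","wrist"):
    i=arm.camera_info(c); print(c,i)
    im=arm.get_image(c); cv2.imwrite(f"pics/{c}0.png",im)
    for q,z in (("pliers_grip",.0415),("pliers",.0415),("ring_bore",.0015),("axle_end",.084),("pulley",0.),("groove",.0585)):
        for o in arm.landmark_of(c,q)[:3]: print(c,q,o["at"],round(o["confidence"],2),at(c,o["at"],z,i))
    ims.append(im)
E
```

```text
{'clock': 0.0, 'joints': array([-1.3586,  0.4352,  0.025 ,  1.5741, -0.0116,  1.134 , -0.0751]), 'dq': array([-0.0006,  0.0012, -0.0012, -0.0003, -0.0005, -0.0006,  0.0006]), 'joint_efforts': array([ -0.0002, -66.7852,   0.9849, -31.445 ,  -0.0604,   0.0433,
         0.0002]), 'position': array([0.1934, 0.5937, 0.1998]), 'ee_rot': array([ 2.5414,  1.8451, -0.0018]), 'force': array([-0.2619, -0.557 ,  0.674 ]), 'ft_torque': array([-0.0217, -0.0006,  0.0125]), 'width': 0.9992539926303464}
scene {'vertical_fov': 53.30529687974147, 'cx': 278.04978652522266, 'cy': 207.7980094941288, 'eye': array([1.1655, 0.1053, 0.8225]), 'rotation': array([0.5538, 0.6675, 1.6037])}
scene pliers_grip [375.3, 191.1] 0.85 [0.3238 0.2388 0.0415]
scene pliers_grip [363.9, 257.9] 0.63 [0.5535 0.207  0.0415]
scene pliers [373.4, 278.9] 0.94 [0.6097 0.2275 0.0415]
scene pliers [375.7, 200.2] 0.77 [0.3588 0.239  0.0415]
scene pliers [459.5, 253.2] 0.24 [0.5134 0.427  0.0415]
scene axle_end [159.4, 251.9] 0.59 [ 0.6243 -0.2528  0.084 ]
scene axle_end [203.8, 140.6] 0.56 [ 0.2093 -0.2596  0.084 ]
scene pulley [169.
[... 400 characters left out ...]

side pliers_grip [208.3, 197.0] 0.6 [0.2964 0.2102 0.0415]
side pliers [294.8, 166.7] 0.95 [0.6111 0.218  0.0415]
side pliers [217.2, 191.8] 0.76 [0.33   0.2205 0.0415]
side axle_end [249.0, 313.6] 0.84 [ 0.2328 -0.2572  0.084 ]
side axle_end [387.5, 248.5] 0.82 [ 0.6293 -0.2489  0.084 ]
side pulley [250.8, 334.3] 0.7 [ 0.2298 -0.2604  0.    ]
side pulley [379.4, 263.7] 0.63 [ 0.6328 -0.2314  0.    ]
side groove [249.6, 318.8] 0.85 [ 0.2334 -0.255   0.0585]
side groove [381.5, 257.0] 0.71 [ 0.6146 -0.2494  0.0585]
wrist {'vertical_fov': 65.70646984690485, 'cx': 283.4801547714434, 'cy': 210.7157069947682, 'eye': array([0.116 , 0.6199, 0.3844]), 'rotation': array([-0.2659, -0.1929,  1.2459])}
```

```bash
python3 -c "
import cv2
a=cv2.imread('pics/scene0.png');b=cv2.imread('pics/side0.png')
cv2.imwrite('pics/s0.png',cv2.resize(a,(800,600)));cv2.imwrite('pics/d0.png',cv2.resize(b,(800,600)))"
```

```text
(no output)
```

View pics/s0.png

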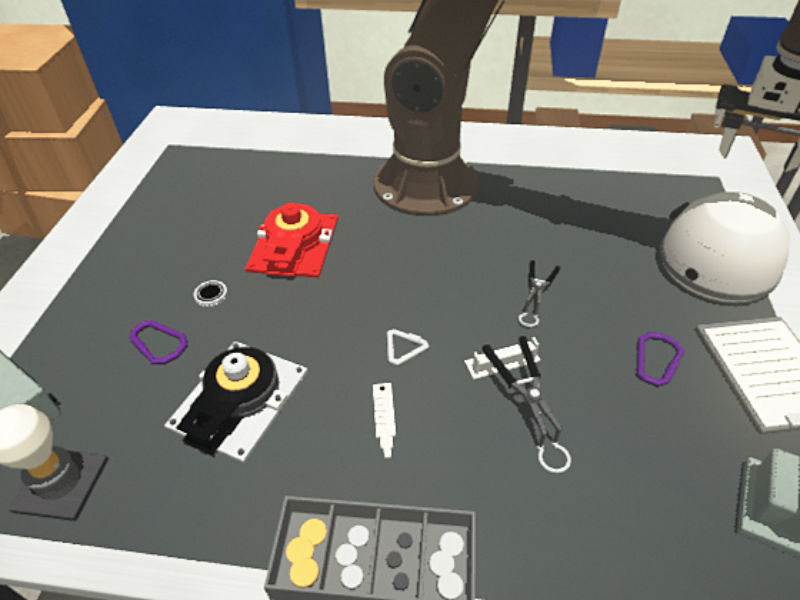

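View pics/d0.png

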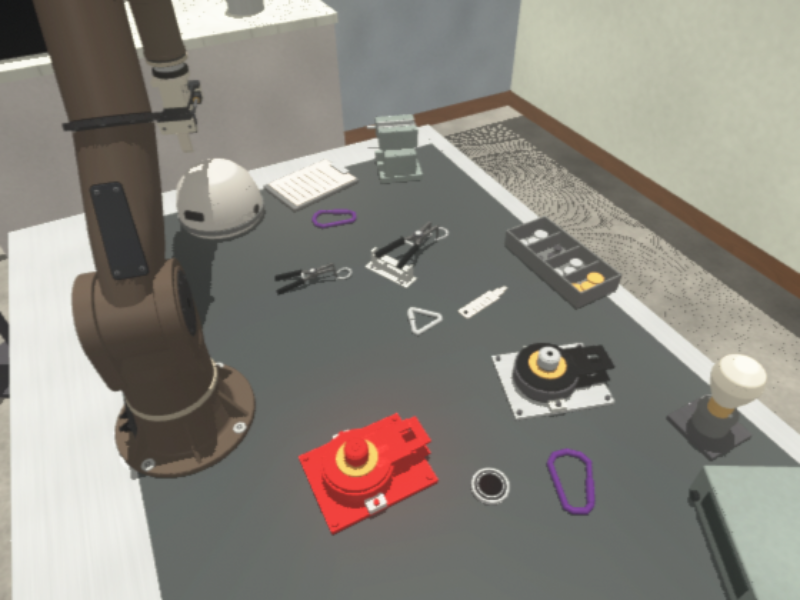

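The scene picture (800×600) shows the larger pliers with the pivot at about (533,393), the ring at (555,457) and the handles on the white bracket. The black pulley's axle top is at about (235,360). The red pulley and the small pliers are decoys.

```bash
cat >> h.py <<'E'
def plan(p,yaw):
    "tool down, tool y = -pliers x; prints shift (mm) and turn in the tool axes"
    s=arm.observe(); R0=R.from_rotvec(s["ee_rot"])
    X=[np.sin(yaw),-np.cos(yaw),0]; Y=[-np.cos(yaw),-np.sin(yaw),0]
    R1=R.from_matrix(np.array([X,Y,[0,0,-1]]).T)
    print("shift",np.round(R0.inv().apply(np.array(p)-s["position"])*1000,1),"turn",np.round((R0.inv()*R1).as_rotvec(),4),"clock",s["clock"],"F",s["force"].round(1))
E
python3 - <<'E'
from h import *
r=at("scene",(388.5,320),.0015); print(r)
r2=at("side",(440*.7,234*.7),.0015); print(r2)
g=np.array([.553,.211]); d=(r+r2)[:2]/2-g; y=np.arctan2(d[1],d[0]); print(y,np.hypot(*d))
plan([.553,.211,.15],y)
E
```

```text
[0.68453735 0.26352802 0.0015    ]
[0.68663419 0.25594046 0.0015    ]
0.3522387702695318 0.14125866940943407
shift [-253.1  460.5   50.5] turn [-1.0000e-04 -0.0000e+00  2.4745e+00] clock 1.05 F [0.8 0.3 0.4]
```

jog_arm(commands=[{"translation": [0, 0, -40], "turn": [0, 0, 0.12]}, {"translation": [0, 0, -80], "turn": [0, 0, 0.24]}, {"translation": [-20, 36, -100], "turn": [0, 0, 0.36]}, {"translation": [-40, 72, -100], "turn": [0, 0, 0.48]}, {"translation": [-60, 108, -100], "turn": [0, 0, 0.6]}, {"translation": [-80, 144, -100], "turn": [0, 0, 0.72]}, {"translation": [-100, 180, -100], "turn": [0, 0, 0.84]}, {"translation": [-120, 216, -100], "turn": [0, 0, 0.96]}, {"translation": [-140, 252, -100], "turn": [0, 0, 1.08]}, {"translation": [-160, 288, -100], "turn": [0, 0, 1.2]}, {"translation": [-180, 324, -100], "turn": [0, 0, 1.32]}, {"translation": [-200, 360, -100], "turn": [0, 0, 1.44]}], claw=-1)

```text
clock: 2.05
position: [0.475, 0.2909, 0.3009]
ee_rot: [-3.127, 0.298, -0.001]
force: [1.0, 1.0, -0.3]
width: 0.997
```

```bash
python3 -c "
from h import *
plan([.553,.211,.17],.352); print(arm.observe()['joints'],arm.observe()['position'])"
```

```text
shift [ 91.7  63.8 130.9] turn [-9.0000e-04  1.0000e-04  1.0289e+00] clock 2.05 F [ 1.   1.  -0.3]
[-1.00435938  0.26058395  0.46906264  1.61206415 -0.12165827  1.29712901
 -0.70594689] [0.47497864 0.29089094 0.3009429 ]
```

jog_arm(commands=[{"translation": [11, 8, 15], "turn": [0, 0, 0.12]}, {"translation": [22, 16, 30], "turn": [0, 0, 0.24]}, {"translation": [34, 24, 45], "turn": [0, 0, 0.36]}, {"translation": [45, 32, 60], "turn": [0, 0, 0.48]}, {"translation": [57, 40, 80], "turn": [0, 0, 0.6]}, {"translation": [68, 48, 100], "turn": [0, 0, 0.72]}, {"translation": [80, 56, 115], "turn": [0, 0, 0.84]}, {"translation": [91.7, 63.8, 130.9], "turn": [0, 0, 0.96]}, {"translation": [91.7, 63.8, 130.9], "turn": [0, 0, 1.029]}, {"translation": [91.7, 63.8, 130.9], "turn": [0, 0, 1.029]}])

```text
clock: 2.88
position: [0.5523, 0.2121, 0.1686]
ee_rot: [2.575, -1.796, -0.0]
force: [0.0, 0.6, 0.4]
width: 0.998
```

Run:
```python
from h import *
np.set_printoptions(precision=4,suppress=True)
i=arm.camera_info("wrist"); im=arm.get_image("wrist"); print(i["eye"])
for q,z in (("pliers_grip",.0415),("pliers",.0415),("ring_bore",.0015)):
    for o in arm.landmark_of("wrist",q)[:2]: print(q,o["at"],round(o["confidence"],2),at("wrist",o["at"],z,i))
cv2.imwrite("pics/w1.png",cv2.resize(im,(800,600)))
print(arm.observe()["position"],arm.observe()["joints"])
```

```text
[0.6303 0.241  0.3523]
pliers_grip [192.0, 342.5] 0.57 [0.332  0.2546 0.0415]
pliers [287.5, 136.5] 0.96 [0.6082 0.2283 0.0415]
ring_bore [230.6, 286.4] 0.47 [0.4085 0.2297 0.0015]
[0.5524 0.2139 0.1702] [-0.9281  0.4615  0.6773  1.7354 -0.3266  1.059  -1.3496]
```

View pics/w1.png

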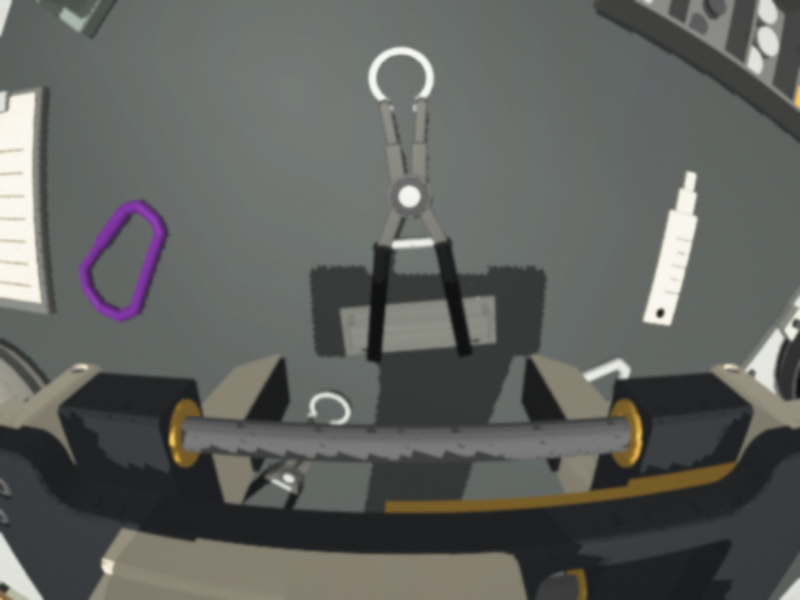

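The wrist view shows the pliers pointing up the picture: ring centre at about (401,77), pivot screw at (409,196) and handle ends at (375,355) and (465,350), all in 800×600 pixels. Next I check these against the known sizes.

Run:
```python
from h import *
np.set_printoptions(precision=4,suppress=True)
f=lambda u,v,z: at("wrist",(u*.7,v*.7),z)
ring=f(401,77,.002); piv=f(409,196,.05)
hl=f(375,355,.045); hr=f(465,350,.045); fl=f(383,247,.0495); fr=f(442,243,.0495)
print("ring",ring,"piv",piv,"ends",hl,hr,(hl+hr)/2,"front",fl,fr,(fl+fr)/2)
for n,a,b in (("piv-ring",piv,ring),("end-piv",(hl+hr)/2,piv),("end-ring",(hl+hr)/2,ring),("end-front",(hl+hr)/2,(fl+fr)/2)):
    d=(b-a)[:2]; print(n,np.hypot(*d),np.arctan2(d[1],d[0]))
```

```text
ring [0.6874 0.2679 0.002 ] piv [0.6079 0.2319 0.05  ] ends [0.4921 0.2143 0.045 ] [0.5189 0.1543 0.045 ] [0.5055 0.1843 0.045 ] front [0.5699 0.236  0.0495] [0.5864 0.2002 0.0495] [0.5782 0.2181 0.0495]
piv-ring 0.08723841181051897 0.42546514722999057
end-piv 0.11298362420759599 0.4352951481460084
end-ring 0.2002196576034053 0.4310121397271181
end-front 0.08016857124424324 0.4356884759172908
```

```bash
python3 -c "
from h import *
plan([.559,.209,.0225],.431)"
```

```text
shift [  7.   -4.3 147.7] turn [-0.001   0.0005 -0.0699] clock 3.0833 F [-0.2 -0.2  0.3]
```

jog_arm(commands=[{"translation": [7, -4.3, 15], "turn": [0, 0, -0.07]}, {"translation": [7, -4.3, 35], "turn": [0, 0, -0.07]}, {"translation": [7, -4.3, 55], "turn": [0, 0, -0.07]}, {"translation": [7, -4.3, 75], "turn": [0, 0, -0.07]}, {"translation": [7, -4.3, 95], "turn": [0, 0, -0.07]}, {"translation": [7, -4.3, 110], "turn": [0, 0, -0.07]}, {"translation": [7, -4.3, 122], "turn": [0, 0, -0.07]}, {"translation": [7, -4.3, 134], "turn": [0, 0, -0.07]}, {"translation": [7, -4.3, 142], "turn": [0, 0, -0.07]}, {"translation": [7, -4.3, 147.7], "turn": [0, 0, -0.07]}, {"translation": [7, -4.3, 147.7], "turn": [0, 0, -0.07]}, {"translation": [7, -4.3, 147.7], "turn": [0, 0, -0.07]}])

```text
clock: 4.08
position: [0.5591, 0.2082, 0.0222]
ee_rot: [-2.642, 1.699, -0.0]
force: [-0.2, -0.7, 0.1]
width: 1.0
```

Run:
```python
from h import *
plan([.559,.209,.0225],.431)
a=arm.get_image("wrist"); b=arm.get_image("side")
cv2.imwrite("pics/w2.png",np.hstack([a[:, 80:480],cv2.resize(b[110:240,200:355],(400,420))]))
```

```text
shift [-0.8 -0.3 -0.3] turn [-0.0003  0.     -0.0031] clock 4.0833 F [-0.2 -0.7  0.1]
```

View pics/w2.png

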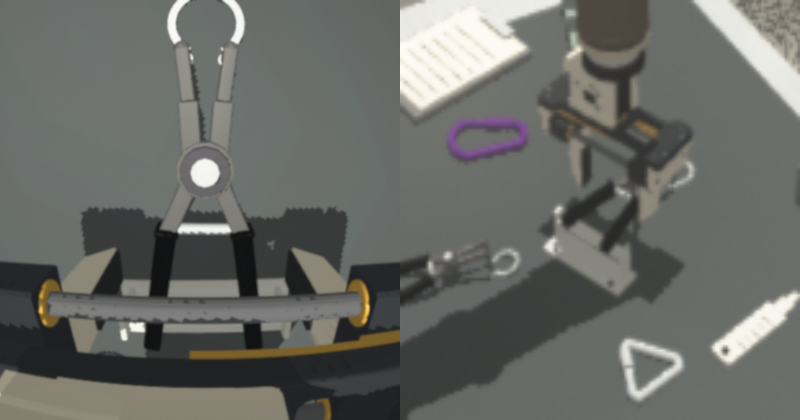

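The handles stand centred between the open fingers and the pliers run straight up the picture, with the pivot at (204,172) in the left half. I close now.

jog_arm(commands=[{"translation": [0, 0, 0], "turn": [0, 0, 0]}, {"translation": [0, 0, 0], "turn": [0, 0, 0]}, {"translation": [0, 0, 0], "turn": [0, 0, 0]}, {"translation": [0, 0, 0], "turn": [0, 0, 0]}, {"translation": [0, 0, 0], "turn": [0, 0, 0]}, {"translation": [0, 0, 0], "turn": [0, 0, 0]}, {"translation": [0, 0, 0], "turn": [0, 0, 0]}, {"translation": [0, 0, 0], "turn": [0, 0, 0]}, {"translation": [0, 0, 0], "turn": [0, 0, 0]}, {"translation": [0, 0, 0], "turn": [0, 0, 0]}], claw=1, grip_force=55)

```text
clock: 5.02
position: [0.5589, 0.2087, 0.0223]
ee_rot: [-2.642, 1.699, 0.001]
force: [-16.2, 18.2, 83.3]
width: 0.354
```

Run:
```python
from h import *
np.set_printoptions(precision=4,suppress=True)
i=arm.camera_info("wrist"); a=arm.get_image("wrist")
for q,z in (("pliers",.0415),("ring_bore",.0015)):
    for o in arm.landmark_of("wrist",q)[:2]: print(q,o["at"],round(o["confidence"],2),at("wrist",o["at"],z,i))
cv2.imwrite("pics/w3.png",a)
s=arm.observe(); print(s["width"]*92, s["position"],s["force"],s["ft_torque"])
```

```text
pliers [298.4, 161.9] 0.75 [0.6138 0.2251 0.0415]
18.320133257466583 [0.5597 0.2093 0.0229] [-4.1181  7.2382 15.2513] [ 1.7509  1.4403 -0.0442]
```

View pics/w3.png

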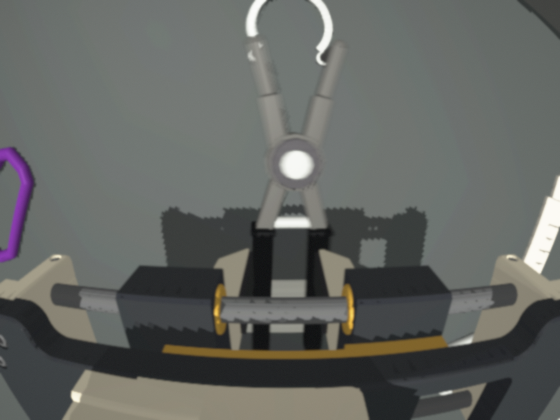

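Run:
```python
from h import *
a=arm.get_image("wrist"); b=arm.get_image("side")
cv2.imwrite("pics/w4.png",np.hstack([a[:, 80:480],cv2.resize(b[110:240,200:355],(400,420),interpolation=cv2.INTER_CUBIC)]))
s=arm.observe(); print(s["clock"],s["width"]*92, s["position"],s["force"],s["ft_torque"])
```

```text
5.2667 9.656862290974706 [0.55896668 0.21109901 0.02320059] [-5.77779105  8.7133924  15.50349579] [ 1.84047336  1.43060889 -0.04505815]
```

View pics/w4.png

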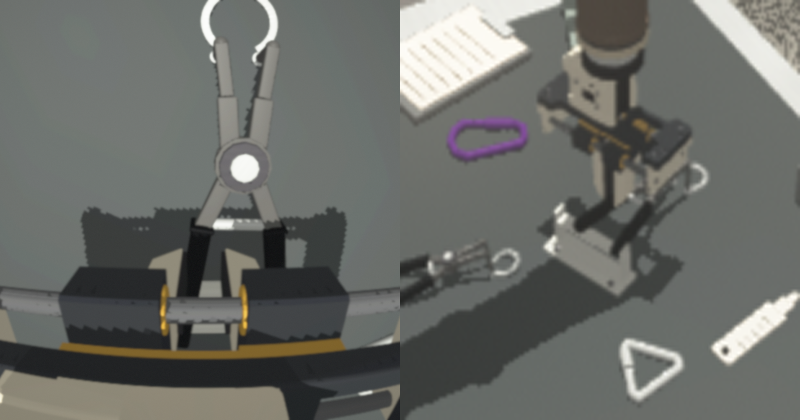

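The right finger slipped past the right handle, so the left handle alone is now clamped (opening 9.7 mm). I open slightly, lift clear and look again.

jog_arm(commands=[{"translation": [0, 0, 0]}, {"translation": [0, 0, 0]}, {"translation": [0, 0, 0]}, {"translation": [0, 0, -4]}, {"translation": [0, 0, -12]}, {"translation": [0, 0, -25]}, {"translation": [0, 0, -40]}, {"translation": [0, 0, -60]}, {"translation": [0, 0, -80]}, {"translation": [0, 0, -100]}, {"translation": [0, 0, -120]}, {"translation": [0, 0, -120]}], claw=0.55)

```text
schema error: expected keys translation, turn
```

jog_arm(commands=[{"translation": [0, 0, 0]}, {"translation": [0, 0, 0]}], claw=-1, grip_force=30)

```text
schema error: expected keys translation, turn
```

Run:
```python
from h import *
a=arm.get_image("wrist"); i=arm.camera_info("wrist"); b=arm.get_image("scene")
cv2.imwrite("pics/w5.png",np.hstack([a[:, 80:480],cv2.resize(b[210:350,310:450],(400,420),interpolation=cv2.INTER_CUBIC)]))
s=arm.observe(); print(s["clock"],s["width"]*92, s["position"],s["force"],s["ft_torque"],i)
```

```text
5.3667 2.8568540628649726 [0.55970033 0.21044243 0.02352268] [-2.75463174  1.19290102 14.67858038] [0.23643773 0.5670179  0.00365818] {'vertical_fov': 65.70646984690485, 'cx': 283.4801547714434, 'cy': 210.7157069947682, 'eye': array([0.63446378, 0.24482658, 0.20750468]), 'rotation': array([-0.26894563,  0.17640031, -1.13115909])}
```

View pics/w5.png

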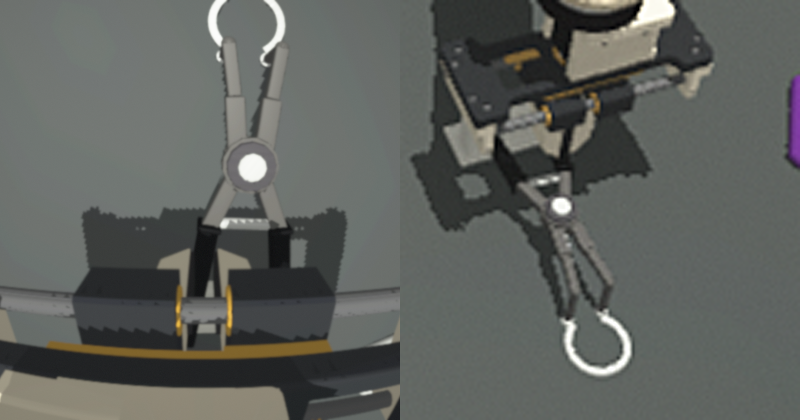

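jog_arm(commands=[{"translation": [0, 0, 0], "turn": [0, 0, 0]}, {"translation": [0, 0, 0], "turn": [0, 0, 0]}, {"translation": [0, 0, -3], "turn": [0, 0, 0]}, {"translation": [0, 0, -8], "turn": [0, 0, 0]}, {"translation": [0, 0, -16], "turn": [0, 0, 0]}, {"translation": [0, 0, -30], "turn": [0, 0, 0]}, {"translation": [0, 0, -50], "turn": [0, 0, 0]}, {"translation": [0, 0, -75], "turn": [0, 0, 0]}, {"translation": [0, 0, -100], "turn": [0, 0, 0]}, {"translation": [0, 0, -125], "turn": [0, 0, 0]}, {"translation": [0, 0, -145], "turn": [0, 0, 0]}, {"translation": [0, 0, -145], "turn": [0, 0, 0]}], claw=0.6)

```text
clock: 6.37
position: [0.561, 0.2085, 0.1715]
ee_rot: [-2.638, 1.697, -0.005]
force: [0.2, -0.3, 0.5]
width: 0.205
```

jog_arm(commands=[{"translation": [0, 0, 0], "turn": [0, 0, 0]}, {"translation": [0, 0, 0], "turn": [0, 0, 0]}], claw=-1, grip_force=30)

```text
clock: 6.53
position: [0.5583, 0.2082, 0.1666]
ee_rot: [2.642, -1.699, -0.001]
force: [0.2, 0.1, -0.3]
width: 0.302
```

Run:
```python
from h import *
a=arm.get_image("wrist"); i=arm.camera_info("wrist"); b=arm.get_image("scene")
cv2.imwrite("pics/w6.png",np.hstack([a[:, 80:480],cv2.resize(b[210:350,310:450],(400,420),interpolation=cv2.INTER_CUBIC)]))
s=arm.observe(); print(s["clock"],s["width"]*92, s["position"],s["force"],s["ft_torque"],i)
```

```text
6.6333 35.15194577998419 [0.55800125 0.20802084 0.16595206] [ 0.08911685 -0.04901803  0.15648562] [-0.06859552  0.13947387 -0.00803974] {'vertical_fov': 65.70646984690485, 'cx': 283.4801547714434, 'cy': 210.7157069947682, 'eye': array([0.63377955, 0.24245581, 0.34987711]), 'rotation': array([-0.27444404,  0.17623217, -1.13290466])}
```

View pics/w6.png

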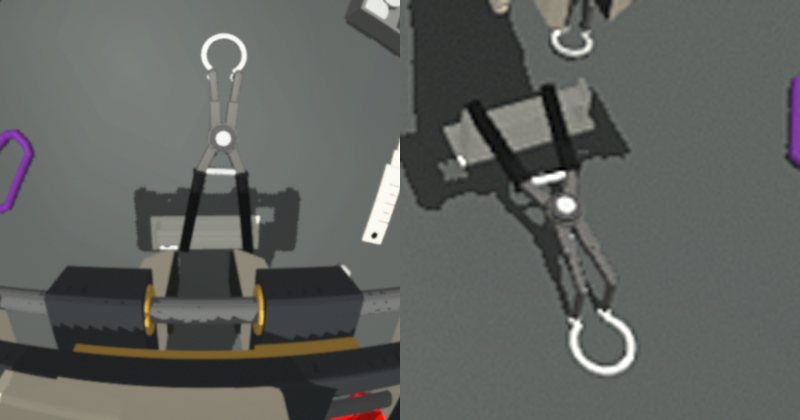

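The pliers are free again and level on the bracket, shifted about 15 mm sideways. In full-picture pixels the ring is at (303,55), the pivot at (303,139), the handle fronts at (279,173) and (322,173), and the ends at (267,250) and (329,250). In the earlier frame the pliers had rolled between the pads at full force. This time I will close in position-limited stages with a lower force.

Run:
```python
from h import *
np.set_printoptions(precision=4,suppress=True)
i=arm.camera_info("wrist"); print(i["eye"])
f=lambda u,v,z: at("wrist",(u,v),z,i)
ring=f(303,55,.002); piv=f(303,139,.05)
hl=f(267,250,.045); hr=f(329,250,.045); fl=f(279,173,.0495); fr=f(322,173,.0495)
for n,a,b in (("piv-ring",piv,ring),("end-piv",(hl+hr)/2,piv),("end-ring",(hl+hr)/2,ring)):
    d=(b-a)[:2]; print(n,np.hypot(*d),np.arctan2(d[1],d[0]))
print(piv,ring,np.linalg.norm(hl-hr),np.linalg.norm(fl-fr))
d=(ring-(hl+hr)/2)[:2]; y=np.arctan2(d[1],d[0]); u=d/np.hypot(*d)
g=((piv[:2]-55*.001*u)+(ring[:2]-.138*u))/2; print(g,y)
plan([*g,.0225],y)
```

```text
[0.6338 0.2424 0.3497]
piv-ring 0.08634659187299772 0.39962129630573057
end-piv 0.11336395851380855 0.4031796161235723
end-ring 0.19971024008876317 0.4016411458791144
[0.6171 0.215  0.05  ] [0.6967 0.2486 0.002 ] 0.06408654455193356 0.04051834246823431
[0.5681 0.1941] 0.4016411458791144
shift [ 16.9  -3.7 143.4] turn [0.0019 0.0001 0.0263] clock 6.6333 F [ 0.1 -0.   0.2]
```

jog_arm(commands=[{"translation": [17, -3.7, 0], "turn": [0, 0, 0.027]}, {"translation": [17, -3.7, 0], "turn": [0, 0, 0.027]}, {"translation": [17, -3.7, 20], "turn": [0, 0, 0.027]}, {"translation": [17, -3.7, 40], "turn": [0, 0, 0.027]}, {"translation": [17, -3.7, 60], "turn": [0, 0, 0.027]}, {"translation": [17, -3.7, 80], "turn": [0, 0, 0.027]}, {"translation": [17, -3.7, 100], "turn": [0, 0, 0.027]}, {"translation": [17, -3.7, 115], "turn": [0, 0, 0.027]}, {"translation": [17, -3.7, 128], "turn": [0, 0, 0.027]}, {"translation": [17, -3.7, 138], "turn": [0, 0, 0.027]}, {"translation": [17, -3.7, 144], "turn": [0, 0, 0.027]}, {"translation": [17, -3.7, 144], "turn": [0, 0, 0.027]}], claw=-1)

```text
clock: 7.63
position: [0.5686, 0.194, 0.0218]
ee_rot: [2.618, -1.734, -0.001]
force: [0.6, -0.2, 0.2]
width: 1.003
```

jog_arm(commands=[{"translation": [0, 0, 0], "turn": [0, 0, 0]}, {"translation": [0, 0, 0], "turn": [0, 0, 0]}, {"translation": [0, 0, 0], "turn": [0, 0, 0]}, {"translation": [0, 0, 0], "turn": [0, 0, 0]}, {"translation": [0, 0, 0], "turn": [0, 0, 0]}, {"translation": [0, 0, 0], "turn": [0, 0, 0]}, {"translation": [0, 0, 0], "turn": [0, 0, 0]}], claw=-0.2, grip_force=20)

```text
clock: 8.22
position: [0.5693, 0.1953, 0.0235]
ee_rot: [-2.618, 1.733, 0.001]
force: [-1.4, 2.8, 7.2]
width: 0.612
```

Run:
```python
from h import *
a=arm.get_image("wrist"); cv2.imwrite("pics/w7.png",a)
s=arm.observe(); print(s["clock"],s["width"]*92, s["position"],s["force"],s["ft_torque"])
```

```text
8.2667 55.06499451065624 [0.56943977 0.19519428 0.02358746] [-1.98910776  1.28604674  6.1243903 ] [ 0.39185874  0.58267399 -0.01608933]
```

View pics/w7.png

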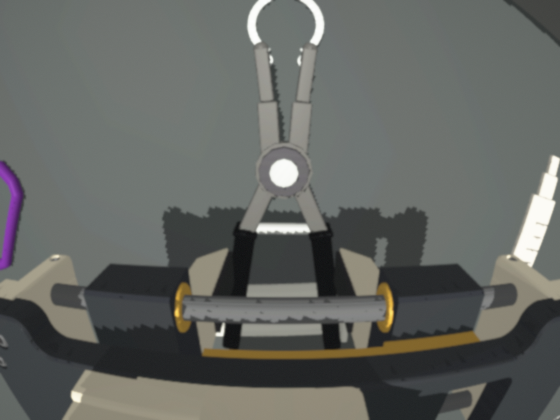

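The fingers already push the pliers down at first contact (6–7 N on the tool), so I follow with a small rise while closing.

jog_arm(commands=[{"translation": [0, 0, -1], "turn": [0, 0, 0]}, {"translation": [0, 0, -2], "turn": [0, 0, 0]}, {"translation": [0, 0, -3], "turn": [0, 0, 0]}], claw=-0.1)

```text
clock: 8.52
position: [0.5693, 0.1939, 0.026]
ee_rot: [2.619, -1.735, 0.0]
force: [-0.2, 0.1, -0.1]
width: 0.555
```

Run:
```python
from h import *
s=arm.observe(); print(s["clock"],s["width"]*92, s["position"],s["force"],s["ft_torque"])
```

```text
8.5167 51.01572865222943 [0.56927139 0.19388203 0.02599248] [-0.20565534  0.08354666 -0.13181117] [-0.03980608  0.10940046  0.0351984 ]
```

jog_arm(commands=[{"translation": [0, 0, -1], "turn": [0, 0, 0]}, {"translation": [0, 0, -1.5], "turn": [0, 0, 0]}, {"translation": [0, 0, -2], "turn": [0, 0, 0]}], claw=0.03)

```text
clock: 8.77
position: [0.5693, 0.194, 0.0279]
ee_rot: [2.619, -1.735, 0.0]
force: [1.1, 0.1, 0.3]
width: 0.483
```

Run:
```python
from h import *
s=arm.observe(); print(s["clock"],s["width"]*92, s["position"],s["force"],s["ft_torque"])
```

```text
8.7667 44.48056431289553 [0.56925528 0.19402968 0.02793603] [1.06978803 0.11804158 0.27848735] [-0.10170536  0.15952694 -0.04419281]
```

jog_arm(commands=[{"translation": [0, 0, -1], "turn": [0, 0, 0]}, {"translation": [0, 0, -1.5], "turn": [0, 0, 0]}, {"translation": [0, 0, -2], "turn": [0, 0, 0]}], claw=0.16, grip_force=25)

```text
clock: 9.02
position: [0.5693, 0.1941, 0.03]
ee_rot: [-2.619, 1.735, -0.0]
force: [0.2, -0.1, 0.2]
width: 0.422
```

Run:
```python
from h import *
a=arm.get_image("wrist"); b=arm.get_image("side")
s=arm.observe(); print(s["clock"],s["width"]*92, s["position"],s["force"],s["ft_torque"])
cv2.imwrite("pics/w8.png",np.hstack([a[:, 80:480],cv2.resize(b[110:240,200:355],(400,420),interpolation=cv2.INTER_CUBIC)]))
```

```text
9.1167 38.75535283796103 [0.56933359 0.19413929 0.0300246 ] [ 0.38585353 -0.74540482 -0.72112352] [-0.06609463  0.21484111  0.02962948]
```

View pics/w8.png

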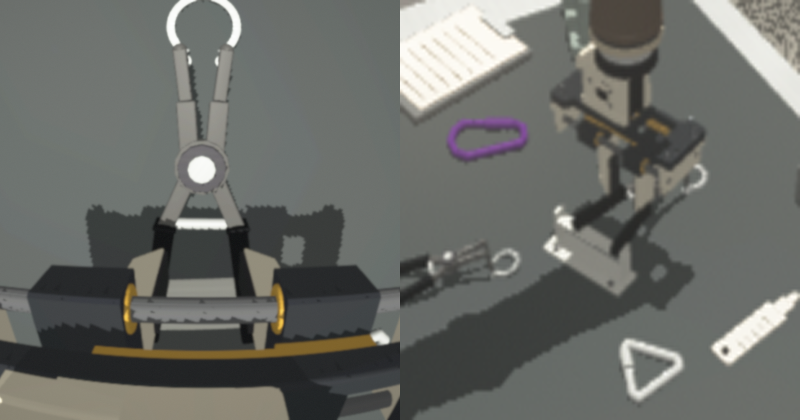

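In w8 the tips are still narrow at 39 mm opening, so the fingers sit on top of the handles. The pads reach less deep than the TCP height implies when open. I reopen, go lower and close in steps, using opening and force as the check.

jog_arm(commands=[{"translation": [0, 0, -3], "turn": [0, 0, 0]}, {"translation": [0, 0, -3], "turn": [0, 0, 0]}, {"translation": [0, 0, -3], "turn": [0, 0, 0]}, {"translation": [0, 0, -3], "turn": [0, 0, 0]}, {"translation": [0, 0, -3], "turn": [0, 0, 0]}, {"translation": [0, 0, -3], "turn": [0, 0, 0]}, {"translation": [0, 0, -3], "turn": [0, 0, 0]}, {"translation": [0, 0, -3], "turn": [0, 0, 0]}, {"translation": [0, 0, -3], "turn": [0, 0, 0]}], claw=-1)

```text
clock: 9.87
position: [0.5693, 0.1941, 0.0329]
ee_rot: [2.619, -1.735, -0.0]
force: [0.7, 1.1, -0.2]
width: 0.99
```

Run:
```python
from h import *
np.set_printoptions(precision=4,suppress=True)
i=arm.camera_info("wrist"); a=arm.get_image("wrist"); 
for q,z in (("pliers",.0415),("ring_bore",.0015),("pliers_grip",.0415)):
    for o in arm.landmark_of("wrist",q)[:2]: print(q,o["at"],round(o["confidence"],2),at("wrist",o["at"],z,i))
s=arm.observe(); print(s["clock"],s["width"]*92, s["position"],s["force"])
# where TCP-level points would show in the wrist picture, fingers open
Rm=R.from_rotvec(i["rotation"]).as_matrix(); f=210/np.tan(np.radians(i["vertical_fov"])/2); T=R.from_rotvec(s["ee_rot"])
for dx in (-46,46):
  for dz in (0,-19,-38):
    p=s["position"]+T.apply(np.array([dx,-9.5,dz])/1000)-i["eye"]; c=Rm.T@p; c=np.array([c[0],-c[1],-c[2]]); t=np.arctan2(np.hypot(c[0],c[1]),c[2]); u=c[:2]/np.hypot(c[0],c[1])*t*f
    print(dx,dz,u+[i["cx"],i["cy"]])
```

```text
pliers [281.3, 166.0] 0.59 [0.6175 0.2157 0.0415]
10.0667 91.75808539332002 [0.5693 0.1941 0.0329] [-0.0826  0.3088 -0.5854]
-46 0 [208.8488 233.8677]
-46 -19 [201.809 246.217]
-46 -38 [193.4515 261.0589]
46 0 [357.4769 233.922 ]
46 -19 [364.4823 246.278 ]
46 -38 [372.8    261.1284]
```

jog_arm(commands=[{"translation": [0, 0, 4], "turn": [0, 0, 0]}, {"translation": [0, 0, 8], "turn": [0, 0, 0]}, {"translation": [0, 0, 12], "turn": [0, 0, 0]}, {"translation": [0, 0, 16], "turn": [0, 0, 0]}, {"translation": [0, 0, 20], "turn": [0, 0, 0]}, {"translation": [0, 0, 23], "turn": [0, 0, 0]}, {"translation": [0, 0, 25], "turn": [0, 0, 0]}], claw=-1)

```text
clock: 10.65
position: [0.569, 0.194, 0.0073]
ee_rot: [2.619, -1.735, -0.001]
force: [-1.5, -0.9, 0.4]
width: 1.0
```

jog_arm(commands=[{"translation": [0, 0, 0], "turn": [0, 0, 0]}, {"translation": [0, 0, 0], "turn": [0, 0, 0]}, {"translation": [0, 0, 0], "turn": [0, 0, 0]}, {"translation": [0, 0, 0], "turn": [0, 0, 0]}, {"translation": [0, 0, 0], "turn": [0, 0, 0]}, {"translation": [0, 0, 0], "turn": [0, 0, 0]}, {"translation": [0, 0, 0], "turn": [0, 0, 0]}], claw=-0.1, grip_force=20)

```text
clock: 11.23
position: [0.5692, 0.1943, 0.0081]
ee_rot: [-2.619, 1.735, 0.0]
force: [-0.8, 0.5, 1.0]
width: 0.568
```

jog_arm(commands=[{"translation": [0, 0, 0], "turn": [0, 0, 0]}, {"translation": [0, 0, 0], "turn": [0, 0, 0]}, {"translation": [0, 0, 0], "turn": [0, 0, 0]}], claw=0.1)

```text
clock: 11.48
position: [0.5694, 0.1942, 0.0081]
ee_rot: [-2.619, 1.735, -0.0]
force: [-0.9, -0.0, 3.2]
width: 0.454
```

jog_arm(commands=[{"translation": [0, 0, 0], "turn": [0, 0, 0]}, {"translation": [0, 0, 0], "turn": [0, 0, 0]}, {"translation": [0, 0, 0], "turn": [0, 0, 0]}], claw=0.22)

```text
clock: 11.73
position: [0.5695, 0.1942, 0.0081]
ee_rot: [-2.619, 1.735, -0.0]
force: [-0.8, 0.5, 3.9]
width: 0.427
```

Run:
```python
from h import *
i=arm.camera_info("wrist"); a=arm.get_image("wrist"); cv2.imwrite("pics/w9.png",a)
for q in ("pliers","ring_bore"):
    for o in arm.trace("wrist",q)[:2]: print(q,o["box"],round(o["confidence"],2))
s=arm.observe(); print(s["clock"],s["width"]*92, s["position"],s["force"],s["ft_torque"])
```

```text
pliers [230.3, 0.4, 117.3, 349.2] 0.8
ring_bore [231.6, 0.0, 109.3, 352.5] 0.3
11.8833 39.628274289919716 [0.56948943 0.19409298 0.00808439] [-0.25591238  0.42969907  5.24491891] [ 0.02523671  0.33348425 -0.19230669]
```

The opening stalled at 39.6 mm, so the handles are squeezed home, with only 5 N vertical force. I lift gently and raise the grip.

jog_arm(commands=[{"translation": [0, 0, -2], "turn": [0, 0, 0]}, {"translation": [0, 0, -4], "turn": [0, 0, 0]}, {"translation": [0, 0, -7], "turn": [0, 0, 0]}, {"translation": [0, 0, -11], "turn": [0, 0, 0]}, {"translation": [0, 0, -16], "turn": [0, 0, 0]}, {"translation": [0, 0, -22], "turn": [0, 0, 0]}, {"translation": [0, 0, -22], "turn": [0, 0, 0]}], claw=0.4, grip_force=35)

```text
clock: 12.47
position: [0.5701, 0.1943, 0.0313]
ee_rot: [-2.618, 1.734, -0.002]
force: [0.2, -0.1, -1.4]
width: 0.417
```

Run:
```python
from h import *
a=arm.get_image("wrist"); b=arm.get_image("side")
s=arm.observe(); print(s["clock"],s["width"]*92, s["position"],s["force"],s["ft_torque"])
cv2.imwrite("pics/w10.png",np.hstack([a[:, 80:480],cv2.resize(b[110:240,200:355],(400,420),interpolation=cv2.INTER_CUBIC)]))
```

```text
12.5667 38.64403236296755 [0.56953428 0.19430068 0.03038429] [-0.12979068  0.5840541  -2.92566322] [-0.12043525  0.25410279  0.03589313]
```

View pics/w10.png

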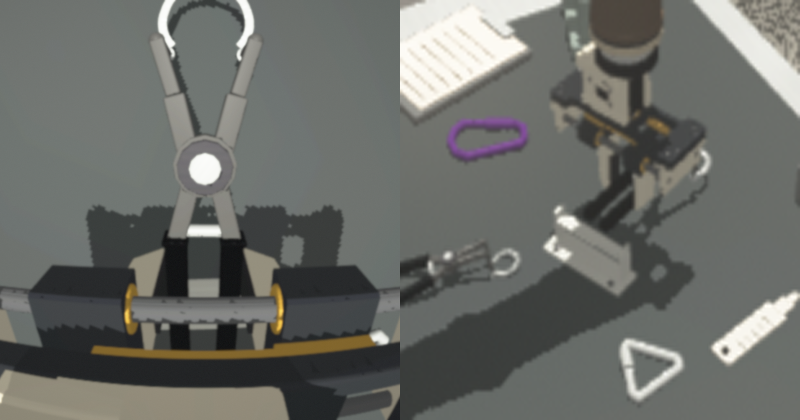

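The pliers hang symmetric between the pads, handles parallel, tips spread and the ring off the bench. Now I plan the carry.

Run:
```python
from h import *
np.set_printoptions(precision=4,suppress=True)
i=arm.camera_info("wrist"); s=arm.observe(); T=R.from_rotvec(s["ee_rot"]); p=s["position"]
X=-T.as_matrix()[:,1]; yaw=np.arctan2(X[1],X[0]); print("yaw",yaw,T.as_matrix()[:,2])
for n,px,z in (("piv",(285,169),p[2]+.0415),("ring",(287,22),p[2]-.0066)):
    q=at("wrist",px,z,i); print(n,q,"tool",T.inv().apply(q-p)*1000)
ax=np.array([.627,-.251]); u=np.array([np.cos(yaw),np.sin(yaw)])
plan([*(ax-.137*u),.128],yaw)
im=None
for c in ("scene","side"):
    arm.get_image(c)
    for o in arm.landmark_of(c,"axle_end")[:2]: print(c,o["at"],round(o["confidence"],2),at(c,o["at"],.084))
```

```text
yaw 0.4008374618645818 [ 0.0008  0.0004 -1.    ]
piv [0.6225 0.2158 0.0719] tool [  0.8407 -57.1534 -41.4503]
ring [0.6959 0.2455 0.0238] tool [   2.1717 -136.3023    6.7185]
shift [432.4 257.8 -97.9] turn [-0.0009  0.0001  0.    ] clock 12.5667 F [-0.1  0.6 -2.9]
scene [161.7, 251.8] 0.67 [ 0.6234 -0.2477  0.084 ]
side [386.4, 247.0] 0.63 [ 0.63   -0.2435  0.084 ]
side [247.3, 314.9] 0.56 [ 0.2281 -0.2584  0.084 ]
```

jog_arm(commands=[{"translation": [0, 0, -8], "turn": [0, 0, 0]}, {"translation": [3, 2, -22], "turn": [0, 0, 0]}, {"translation": [9, 5, -40], "turn": [0, 0, 0]}, {"translation": [20, 12, -60], "turn": [0, 0, 0]}, {"translation": [36, 21, -78], "turn": [0, 0, 0]}, {"translation": [57, 34, -90], "turn": [0, 0, 0]}, {"translation": [80, 48, -98], "turn": [0, 0, 0]}, {"translation": [104, 62, -100], "turn": [0, 0, 0]}, {"translation": [128, 76, -100], "turn": [0, 0, 0]}, {"translation": [152, 91, -100], "turn": [0, 0, 0]}, {"translation": [176, 105, -100], "turn": [0, 0, 0]}, {"translation": [200, 119, -100], "turn": [0, 0, 0]}], grip_force=45)

```text
clock: 13.77
position: [0.5375, -0.0382, 0.1314]
ee_rot: [-2.618, 1.735, -0.001]
force: [0.2, -0.3, -2.4]
width: 0.409
```

jog_arm(commands=[{"translation": [24, 14, 0], "turn": [0, 0, 0]}, {"translation": [48, 28, 0], "turn": [0, 0, 0]}, {"translation": [72, 43, 0], "turn": [0, 0, 0]}, {"translation": [96, 57, 0], "turn": [0, 0, 0]}, {"translation": [120, 71, 0], "turn": [0, 0, 0]}, {"translation": [144, 86, 0], "turn": [0, 0, 0]}, {"translation": [166, 99, 0], "turn": [0, 0, 0]}, {"translation": [185, 110, 0], "turn": [0, 0, 0]}, {"translation": [200, 119, 0], "turn": [0, 0, 0]}, {"translation": [208, 124, 0], "turn": [0, 0, 0]}, {"translation": [212, 127, 0], "turn": [0, 0, 0]}, {"translation": [212, 127, 0], "turn": [0, 0, 0]}])

```text
clock: 14.77
position: [0.5031, -0.282, 0.1305]
ee_rot: [-2.618, 1.737, -0.001]
force: [1.0, -0.6, -1.9]
width: 0.412
```

Run:
```python
from h import *
np.set_printoptions(precision=4,suppress=True)
i=arm.camera_info("wrist"); a=arm.get_image("wrist"); cv2.imwrite("pics/w11.png",a); s=arm.observe()
print(s["clock"],s["width"]*92,s["position"],s["force"],s["ft_torque"],s["joints"])
T=R.from_rotvec(s["ee_rot"]); 
for o in arm.landmark_of("wrist","axle_end")[:2]: print("axle",o["at"],round(o["confidence"],2),at("wrist",o["at"],.084,i))
for o in arm.landmark_of("wrist","ring_bore")[:2]: print("ring",o["at"],round(o["confidence"],2))
print("ring pred",s["position"]+T.apply([.0015,-.1365,.0067]))
for c in ("scene","side"):
    cv2.imwrite(f"pics/{c}11.png",arm.get_image(c))
    for q,z in (("axle_end",.084),("ring_bore",s["position"][2]-.0067)):
        for o in arm.landmark_of(c,q)[:2]: print(c,q,o["at"],round(o["confidence"],2),at(c,o["at"],z))
```

```text
14.8167 37.89296107701551 [ 0.5035 -0.2808  0.1302] [-0.8914  0.3569 -2.1646] [-0.057   0.2551 -0.0253] [-0.0559  0.4831  0.6752  1.8205 -0.3619  0.9642 -0.3968]
axle [295.6, 44.5] 0.64 [ 0.6268 -0.2392  0.084 ]
ring pred [ 0.6298 -0.2289  0.1236]
scene axle_end [163.2, 252.3] 0.8 [ 0.6244 -0.2439  0.084 ]
scene axle_end [201.4, 143.0] 0.77 [ 0.2214 -0.2637  0.084 ]
side axle_end [382.6, 247.5] 0.88 [ 0.6203 -0.2402  0.084 ]
side axle_end [247.5, 313.3] 0.64 [ 0.2301 -0.2549  0.084 ]
```

Run:
```python
import cv2,numpy as np
w=cv2.imread("pics/w11.png");s=cv2.imread("pics/side11.png");c=cv2.imread("pics/scene11.png")
r=lambda im,x,y,ww,hh,W,H: cv2.resize(im[y:y+hh,x:x+ww],(W,H),interpolation=cv2.INTER_CUBIC)
o=np.zeros((600,800,3),np.uint8)
o[:300,:800]=np.hstack([r(w,200,0,200,150,400,300),r(w,235,0,100,75,400,300)])
o[300:]=np.hstack([r(s,340,205,80,60,400,300),r(c,115,215,80,60,400,300)])
cv2.imwrite("pics/c11.png",o)
```

```text
(no output)
```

View pics/c11.png

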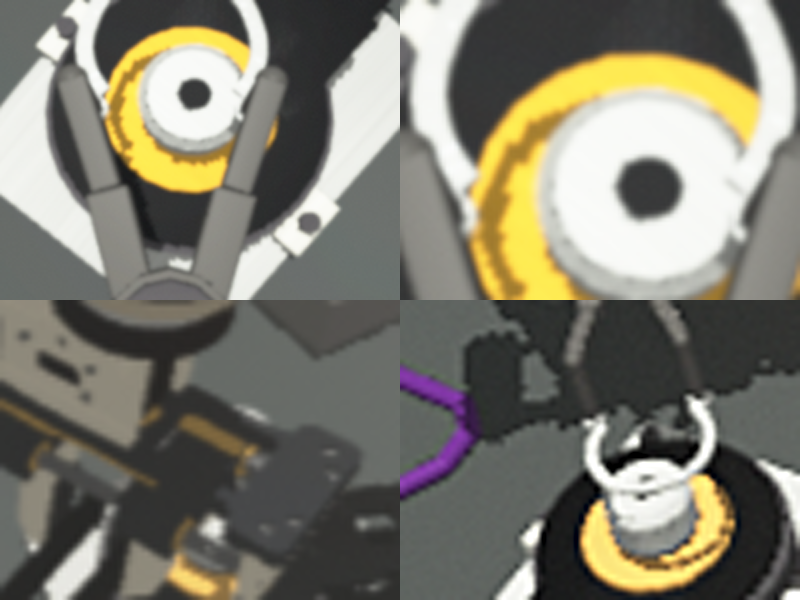

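The wrist crop shows the black pulley's axle end: hole centre at full-picture (297.2,46.9). The ring is still about 10 mm to its left, with its outside edges at columns 237 and 335 at row 15. The scene crop shows the ring around (165,244), just above the axle.

```bash
cat >> h.py <<'E'
def proj(cam,P,i=None):
    i=i or arm.camera_info(cam); f=210/np.tan(np.radians(i["vertical_fov"])/2)
    c=R.from_rotvec(i["rotation"]).as_matrix().T@(np.array(P)-i["eye"]); c=np.array([c[0],-c[1],-c[2]])
    if cam=="wrist": h=np.hypot(c[0],c[1]); u=c[:2]/h*np.arctan2(h,c[2])*f
    else: u=c[:2]/c[2]*f
    return u+[i["cx"],i["cy"]]
E
python3 - <<'E'
from h import *
np.set_printoptions(precision=4,suppress=True)
i=arm.camera_info("wrist"); s=arm.observe(); p=s["position"]; T=R.from_rotvec(s["ee_rot"])
A=at("wrist",(297.2,46.9),.084,i); print("axle",A,"scene px",proj("scene",A),"side px",proj("side",A))
# washer outline check: yellow region centre in scene and side
for c in ("scene","side"):
    im=cv2.cvtColor(cv2.imread(f"pics/{c}11.png"),cv2.COLOR_BGR2HSV); m=cv2.inRange(im,(15,90,90),(35,255,255))
    n,l,st,ce=cv2.connectedComponentsWithStats(m); 
    for k in range(1,n):
        if st[k,4]>25: print(c,st[k],ce[k])
print("washer px pred",proj("scene",[A[0],A[1],.056]),proj("side",[A[0],A[1],.056]))
# ring outline in wrist for tool offsets
for dx in (0,.0015,.003):
    for dy in (-.1365,):
        for dz in (.0067,):
            c0=np.array([dx,dy,dz]); pts=[proj("wrist",p+T.apply(c0+.0255*np.array([np.cos(a),np.sin(a),0])),i) for a in np.linspace(0,2*np.pi,73)]; pts=np.array(pts)
            lo=pts[(abs(pts[:,1]-15)<4)]; print(dx,"cols at row15",lo[:,0].min(),lo[:,0].max(),"centre",proj("wrist",p+T.apply(c0),i),"scene",proj("scene",p+T.apply(c0)))
E
```

```text
axle [ 0.6259 -0.2392  0.084 ] scene px [165.0059 253.0453] side px [384.0864 246.4567]
scene [207   0  61   7 378] [238.5873   2.6772]
scene [ 310    0  124   13 1303] [374.5779   4.8373]
scene [   0   17   82  149 4850] [29.9064 82.1462]
scene [ 369   26  191   45 1400] [434.735   56.9964]
scene [ 416   28  118   34 2585] [464.7683  43.8801]
scene [48 45  6 12 26] [50.5 50.5]
scene [30 51 14 17 43] [35.2791 60.6279]
scene [374  76  31  13 143] [389.1538  81.7692]
scene [480  80  25  14 119] [491.2521  87.1429]
scene [505  85  14   9  36] [513.0278  88.5556]
scene [  0 147  14  18  71] [  4.493  156.5493]
scene [193 147  23  14 144] [204.5    155.0208]
scene [125 163  39   9  70] [142.4286 166.7857]
scene [151 250  31  24 324] [166.6481 263.713 ]
scene [ 19 315  23  20 203] [ 31.3202 326.8079]
scene [200 363  29  48 849] [213.5395 386.609 ]
side [401 190  22  14 151] [412.7285 196.5695]
side [376 228  15   9  50] [382.76 231.78]
side [373 256  14  10  78] [379.6538 260.9231]
side [495 279  19  14 134] [502.5448 286.4328]
side [235 310  29  23 287] [249.7352 323.5505]
washer px pred [167.6259 260.6116] [382.3744 253.4152]
0 cols at row15 239.92408118762205 326.6144175444921 centre [283.263   21.6611] scene [165.8985 243.5978]
0.0015 cols at row15 242.48693916454977 329.17270900923074 centre [285.8714  21.6657] scene [165.1993 243.7483]
0.003 cols at row15 244.51688964666667 331.72570397268373 centre [288.4795  21.6778] scene [164.4997 243.899 ]
```

Run:
```python
from h import *
np.set_printoptions(precision=4,suppress=True)
for c,roi in (("scene",(140,235,55,50)),("side",(355,230,60,45))):
    im=cv2.cvtColor(cv2.imread(f"pics/{c}0.png"),cv2.COLOR_BGR2HSV); m=cv2.inRange(im,(15,90,90),(35,255,255)); x,y,w,h=roi
    pts=np.argwhere(m[y:y+h,x:x+w])[:,::-1]+[x,y]; hull=cv2.convexHull(pts.astype(np.float32)); e=cv2.fitEllipse(hull)
    print(c,len(pts),e, at(c,e[0],.056), "bbox",pts.min(0),pts.max(0),at(c,(pts.min(0)+pts.max(0))/2,.056))
a=cv2.imread("pics/w11.png"); i=arm.camera_info("wrist"); im=cv2.cvtColor(a,cv2.COLOR_BGR2HSV); m=cv2.inRange(im,(15,90,90),(35,255,255))
pts=np.argwhere(m[:130,200:380])[:,::-1]+[200,0]; e=cv2.fitEllipse(cv2.convexHull(pts.astype(np.float32))); print("wrist",e,at("wrist",e[0],.056,i))
```

```text
scene 330 ((166.0999755859375, 260.6439514160156), (23.50493049621582, 31.791643142700195), 70.16641998291016) [ 0.6264 -0.2426  0.056 ] bbox [151 249] [181 273] [ 0.6274 -0.2425  0.056 ]
side 263 ((382.7572021484375, 254.6628875732422), (20.62738609313965, 28.06730079650879), 104.5020523071289) [ 0.6241 -0.2431  0.056 ] bbox [369 245] [396 265] [ 0.6228 -0.2437  0.056 ]
wrist ((294.9341735839844, 54.150821685791016), (84.0485610961914, 88.07019805908203), 94.73929595947266) [ 0.6253 -0.2388  0.056 ]
```

Run:
```python
from h import *
np.set_printoptions(precision=1,suppress=True)
for fn,off in (("w10",80),("w11",0)):
    im=cv2.imread(f"pics/{fn}.png").astype(int); 
    for r in range(0,40,5):
        g=im[r,235-off:345-off]; m=(g.min(1)>150); c=np.where(m)[0]+235; 
        runs=np.split(c,np.where(np.diff(c)>1)[0]+1); print(fn,r,[(int(q[0]),int(q[-1])) for q in runs if len(q)>2])
i=arm.camera_info("wrist"); s=arm.observe(); p=s["position"]; T=R.from_rotvec(s["ee_rot"])
for d in ((0,-.127),(0,-.1365),(0,-.147)): print(proj("wrist",p+T.apply([*d,.0067]),i))
for d in ((0,-.0572),): print("piv",proj("wrist",p+T.apply([*d,-.0415]),i))
```

```text
w10 0 [(244, 255), (316, 327)]
w10 5 [(242, 252), (319, 329)]
w10 10 [(240, 249), (322, 331)]
w10 15 [(238, 248), (324, 332)]
w10 20 [(238, 247), (325, 333)]
w10 25 [(237, 246), (325, 333)]
w10 30 [(238, 247), (324, 333)]
w10 35 [(243, 249), (322, 330)]
w11 0 [(236, 242), (244, 254), (316, 326)]
w11 5 [(235, 251), (320, 328)]
w11 10 [(237, 249), (322, 330)]
w11 15 [(238, 247), (324, 332)]
w11 20 [(238, 246), (325, 333)]
w11 25 [(238, 246), (282, 311), (325, 333)]
w11 30 [(238, 247), (276, 316), (324, 333)]
w11 35 [(242, 249), (272, 319), (322, 329)]
[283.3  36.9]
[283.3  21.7]
[283.3   5.3]
piv [283.1 168.9]
```

Run:
```python
from h import *
np.set_printoptions(precision=4,suppress=True)
s=arm.observe(); p=s["position"]; T=R.from_rotvec(s["ee_rot"])
ring=p+T.apply([.0013,-.1358,.0067]); A=np.array([.6257,-.2392]); print(ring)
d=T.inv().apply([*(A-ring[:2]),0])*1000; print("shift",d)
# scene: ring outline
im=cv2.imread("pics/scene11.png").astype(int)
for r in range(232,260,2):
    g=im[r,140:195]; c=np.where(g.min(1)>165)[0]+140; runs=np.split(c,np.where(np.diff(c)>1)[0]+1); print(r,[(int(q[0]),int(q[-1])) for q in runs if len(q)>0])
pts=np.array([proj("scene",ring+.0258*np.array([np.cos(a),np.sin(a),0])) for a in np.linspace(0,6.28,60)]); print("pred outline",pts.min(0),pts.max(0))
```

```text
[ 0.6292 -0.2287  0.1232]
shift [ 8.2615  7.2845 -0.0021]
232 []
234 []
236 [(173, 175)]
238 [(155, 155), (174, 176)]
240 [(153, 155), (175, 177)]
242 [(153, 154), (161, 162), (176, 177)]
244 [(152, 154), (160, 160), (175, 177)]
246 [(152, 154), (174, 176)]
248 [(153, 155), (160, 170), (172, 174), (188, 190)]
250 [(154, 162), (166, 172), (190, 194)]
252 [(156, 173), (191, 194)]
254 [(157, 161), (164, 172), (192, 194)]
256 [(157, 171), (193, 194)]
258 [(159, 169), (193, 194)]
pred outline [153.1779 234.427 ] [177.2803 252.9206]
```

jog_arm(commands=[{"translation": [3, 2.5, 3], "turn": [0, 0, 0]}, {"translation": [6, 5, 8], "turn": [0, 0, 0]}, {"translation": [8, 7, 14], "turn": [0, 0, 0]}, {"translation": [9, 7.5, 20], "turn": [0, 0, 0]}, {"translation": [9, 7.5, 26], "turn": [0, 0, 0]}, {"translation": [9, 7.5, 30], "turn": [0, 0, 0]}, {"translation": [9, 7.5, 30], "turn": [0, 0, 0]}, {"translation": [9, 7.5, 30], "turn": [0, 0, 0]}])

```text
clock: 15.88
position: [0.4999, -0.2922, 0.0995]
ee_rot: [2.619, -1.735, -0.001]
force: [0.5, -0.2, -2.1]
width: 0.409
```

Run:
```python
from h import *
np.set_printoptions(precision=4,suppress=True)
i=arm.camera_info("wrist"); a=arm.get_image("wrist"); s=arm.observe(); cv2.imwrite("pics/w12.png",a); cv2.imwrite("pics/scene12.png",arm.get_image("scene"))
p=s["position"]; T=R.from_rotvec(s["ee_rot"]); print(s["clock"],s["width"]*92,p,s["force"])
ring=p+T.apply([.0013,-.1358,.0067]); print("ring",ring)
# dark hole in axle top
g=cv2.cvtColor(a,cv2.COLOR_BGR2GRAY); m=(g<110).astype(np.uint8)
n,l,st,ce=cv2.connectedComponentsWithStats(m[:,240:330])
for k in range(1,n):
    if 40<st[k,4]<900 and st[k,3]<40:
        c=ce[k]+[240,0]; A=at("wrist",c,.084,i); print("hole",st[k],c,A,"shift",T.inv().apply([*(A-ring)[:2],0])*1000)
for r in (15,20,25,30):
    c=np.where(a[r,225:345].min(1)>150)[0]+225; runs=np.split(c,np.where(np.diff(c)>1)[0]+1); print(r,[(int(q[0]),int(q[-1])) for q in runs if len(q)>2])
im=cv2.imread("pics/scene12.png").astype(int)
for r in range(236,266,2):
    c=np.where(im[r,140:195].min(1)>165)[0]+140; runs=np.split(c,np.where(np.diff(c)>1)[0]+1); print(r,[(int(q[0]),int(q[-1])) for q in runs if len(q)>0])
print("ring scene pred",proj("scene",ring),"axle top scene pred",proj("scene",[.6257,-.2392,.084]),proj("scene",[.6264,-.2426,.084]))
```

```text
15.9333 38.05284269445042 [ 0.5002 -0.2923  0.0999] [ 0.5834  0.7567 -1.9309]
ring [ 0.6257 -0.2405  0.0932]
hole [ 37  19  18  16 225] [285.6756  26.2311] [ 0.6257 -0.2405  0.084 ] shift [-0.0567  0.0013  0.    ]
hole [80 43  8 15 41] [323.3171  50.8293] [ 0.6204 -0.2674  0.084 ] shift [22.6003 15.3666 -0.0007]
15 [(239, 247), (257, 314), (324, 332)]
20 [(238, 246), (255, 278), (293, 317), (325, 333)]
25 [(238, 246), (254, 276), (296, 317), (325, 333)]
30 [(238, 247), (254, 277), (295, 318), (324, 333)]
236 []
238 []
240 []
242 [(171, 173)]
244 [(171, 173)]
246 [(150, 153), (173, 174)]
248 [(151, 153), (160, 170), (173, 175), (188, 190)]
250 [(150, 152), (157, 163), (165, 174), (190, 194)]
252 [(150, 152), (156, 161), (166, 174), (191, 194)]
254 [(151, 153), (156, 161), (164, 172), (192, 194)]
256 [(152, 154), (156, 170), (193, 194)]
258 [(153, 168), (193, 194)]
260 [(141, 142), (161, 163), (194, 194)]
262 [(140, 142)]
264 []
ring scene pred [163.5541 250.361 ] axle top scene pred [165.0202 252.9684] [163.4627 253.0716]
```

The ring and axle end are concentric in the wrist picture: the ring's inner edges centre on column 285.5 and the axle hole is at 285.7. I descend with a force check.

jog_arm(commands=[{"translation": [0, 0, 3], "turn": [0, 0, 0]}, {"translation": [0, 0, 6], "turn": [0, 0, 0]}, {"translation": [0, 0, 9], "turn": [0, 0, 0]}, {"translation": [0, 0, 12], "turn": [0, 0, 0]}, {"translation": [0, 0, 14], "turn": [0, 0, 0]}, {"translation": [0, 0, 16], "turn": [0, 0, 0]}, {"translation": [0, 0, 18], "turn": [0, 0, 0]}, {"translation": [0, 0, 18], "turn": [0, 0, 0]}])

```text
clock: 16.65
position: [0.4999, -0.2923, 0.0815]
ee_rot: [2.619, -1.735, -0.001]
force: [0.2, -0.4, -2.5]
width: 0.409
```

```bash
cat > chk.py <<'E'
from h import *
np.set_printoptions(precision=4,suppress=True)
i=arm.camera_info("wrist"); a=arm.get_image("wrist"); s=arm.observe(); cv2.imwrite("pics/last.png",a)
p=s["position"]; T=R.from_rotvec(s["ee_rot"]); print(s["clock"],s["width"]*92,p,s["force"],s["ft_torque"])
ring=p+T.apply([.0013,-.1358,.0067]); print("ring",ring)
g=cv2.cvtColor(a,cv2.COLOR_BGR2GRAY); m=(g<110).astype(np.uint8)
n,l,st,ce=cv2.connectedComponentsWithStats(m[:,240:330])
for k in range(1,n):
    if 40<st[k,4]<900 and st[k,3]<40 and abs(ce[k][0]-45)<20:
        c=ce[k]+[240,0]; A=at("wrist",c,.084,i); print("hole",st[k],c,A,"shift",T.inv().apply([*(A-ring)[:2],0])*1000)
for r in (15,20,25,30):
    c=np.where(a[r,225:345].min(1)>150)[0]+225; runs=np.split(c,np.where(np.diff(c)>1)[0]+1); print(r,[(int(q[0]),int(q[-1])) for q in runs if len(q)>2])
E
python3 chk.py
```

```text
16.7 37.83461250835369 [ 0.5    -0.2923  0.0817] [ 0.509  -0.631  -2.2419] [-0.1455  0.2313  0.0217]
ring [ 0.6255 -0.2406  0.075 ]
hole [ 36  10  20  18 278] [285.8201  18.1115] [ 0.6257 -0.2405  0.084 ] shift [ 0.0032 -0.1679 -0.    ]
15 [(239, 247), (251, 276), (296, 320), (324, 332)]
20 [(238, 246), (251, 275), (297, 321), (325, 333)]
25 [(237, 246), (251, 278), (294, 321), (325, 333)]
30 [(238, 247), (252, 319), (324, 333)]
```

jog_arm(commands=[{"translation": [0, 0, 2], "turn": [0, 0, 0]}, {"translation": [0, 0, 4], "turn": [0, 0, 0]}, {"translation": [0, 0, 6], "turn": [0, 0, 0]}, {"translation": [0, 0, 8], "turn": [0, 0, 0]}, {"translation": [0, 0, 9.5], "turn": [0, 0, 0]}, {"translation": [0, 0, 11], "turn": [0, 0, 0]}, {"translation": [0, 0, 12], "turn": [0, 0, 0]}, {"translation": [0, 0, 12], "turn": [0, 0, 0]}, {"translation": [0, 0, 12], "turn": [0, 0, 0]}])

```text
clock: 17.45
position: [0.5001, -0.2924, 0.0699]
ee_rot: [-2.619, 1.735, 0.0]
force: [0.5, -0.6, -2.5]
width: 0.411
```

jog_arm(commands=[{"translation": [0, 0, 0.5], "turn": [0, 0, 0]}, {"translation": [0, 0, 1], "turn": [0, 0, 0]}, {"translation": [0, 0, 1.5], "turn": [0, 0, 0]}, {"translation": [0, 0, 2], "turn": [0, 0, 0]}, {"translation": [0, 0, 2.5], "turn": [0, 0, 0]}, {"translation": [0, 0, 2.5], "turn": [0, 0, 0]}])

```text
clock: 17.95
position: [0.5, -0.2923, 0.0673]
ee_rot: [-2.619, 1.735, 0.0]
force: [0.2, -0.2, -2.1]
width: 0.413
```

```bash
python3 chk.py
```

```text
18.0 37.552825626308355 [ 0.5001 -0.2923  0.0674] [ 0.7895  0.6574 -2.8565] [-0.1803  0.2673 -0.0043]
ring [ 0.6256 -0.2406  0.0607]
hole [ 35   2  22  19 332] [285.8072  10.9337] [ 0.6257 -0.2405  0.084 ] shift [ 0.0116 -0.1053 -0.    ]
15 [(239, 275), (297, 332)]
20 [(238, 246), (248, 278), (291, 333)]
25 [(238, 246), (250, 322), (325, 333)]
30 [(238, 247), (252, 320), (324, 333)]
```

jog_arm(commands=[{"translation": [0, 0, 0.5], "turn": [0, 0, 0]}, {"translation": [0, 0, 1], "turn": [0, 0, 0]}, {"translation": [0, 0, 1.5], "turn": [0, 0, 0]}, {"translation": [0, 0, 1.5], "turn": [0, 0, 0]}])

```text
clock: 18.33
position: [0.5, -0.2923, 0.0658]
ee_rot: [-2.619, 1.735, 0.0]
force: [-0.8, 0.3, -2.1]
width: 0.41
```

jog_arm(commands=[{"translation": [0, 0, 0.5], "turn": [0, 0, 0]}, {"translation": [0, 0, 1], "turn": [0, 0, 0]}, {"translation": [0, 0, 1], "turn": [0, 0, 0]}])

```text
clock: 18.58
position: [0.5, -0.2924, 0.0648]
ee_rot: [-2.619, 1.735, 0.0]
force: [-0.9, -0.6, -2.7]
width: 0.411
```

jog_arm(commands=[{"translation": [0, 0, 0.3], "turn": [0, 0, 0]}, {"translation": [0, 0, 0.6], "turn": [0, 0, 0]}, {"translation": [0, 0, 0.6], "turn": [0, 0, 0]}])

```text
clock: 18.83
position: [0.5, -0.2924, 0.0643]
ee_rot: [2.619, -1.735, 0.0]
force: [-0.2, 0.3, -2.0]
width: 0.409
```

jog_arm(commands=[{"translation": [0, 0, 0.3], "turn": [0, 0, 0]}, {"translation": [0, 0, 0.6], "turn": [0, 0, 0]}, {"translation": [0, 0, 0.6], "turn": [0, 0, 0]}])

```text
clock: 19.08
position: [0.5, -0.2925, 0.0638]
ee_rot: [2.619, -1.735, 0.0]
force: [-1.3, 0.0, 0.1]
width: 0.412
```

jog_arm(commands=[{"translation": [0, 0, 0.3], "turn": [0, 0, 0]}, {"translation": [0, 0, 0.5], "turn": [0, 0, 0]}, {"translation": [0, 0, 0.5], "turn": [0, 0, 0]}])

```text
clock: 19.33
position: [0.4999, -0.2926, 0.0633]
ee_rot: [2.619, -1.735, 0.0]
force: [-1.1, 0.0, 0.7]
width: 0.409
```

Contact came at the predicted height, with about 3 N of change. Final check.

```bash
python3 chk.py
python3 - <<'E'
from h import *
im=arm.get_image("scene"); cv2.imwrite("pics/fin.png",im); print(arm.landmark_of("scene","ring_bore")[:1])
s=arm.observe(); P=s["position"]+R.from_rotvec(s["ee_rot"]).apply([.0013,-.1358,.0067]); print(proj("scene",P),s["force"],s["width"]*92)
for r in range(250,272,2):
    c=np.where(im[r,140:195].astype(int).min(1)>165)[0]+140; print(r,c.min(initial=999),c.max(initial=0))
E
```

```text
19.3833 37.829441966633645 [ 0.4999 -0.2925  0.0633] [-1.7313 -1.0866 -0.2741] [-0.0937  0.4371  0.0029]
ring [ 0.6255 -0.2408  0.0566]
hole [ 35   0  22  19 346] [285.474    8.5202] [ 0.6256 -0.2406  0.084 ] shift [-0.1441 -0.1751 -0.    ]
15 [(238, 276), (295, 333)]
20 [(237, 333)]
25 [(237, 246), (250, 322), (325, 333)]
30 [(238, 247), (252, 319), (324, 333)]
[{'at': [165.5, 258.0], 'confidence': 0.36}]
[166.94187708 260.26755369] [-1.80709844  0.41430348  0.98202003] 38.22752355900026
250 157 194
252 156 194
254 156 194
256 154 194
258 155 194
260 141 194
262 140 176
264 154 175
266 155 173
268 140 169
270 140 141
```

jog_arm(commands=[{"translation": [0, 0, 0], "turn": [0, 0, 0]}, {"translation": [0, 0, 0], "turn": [0, 0, 0]}])

```text
clock: 19.65
position: [0.5001, -0.2925, 0.0633]
ee_rot: [2.619, -1.735, 0.0]
force: [-1.5, 0.6, -0.1]
width: 0.411
```

```bash
python3 -c "
from h import *
print(arm.sign_off())"
```

```text
the job is handed in; nothing more can be done
None
```

I squeezed the pliers home, slid the ring over the black pulley's axle and lowered it until it touched the washer. I handed the job in at about 19.7 s with the gripper still squeezing at 45 N.

**Last checks**
- **Squeeze:** the opening is 38 mm, where 40 mm is squeezed home.
- **Centring:** in the wrist picture the ring and the axle end agree to about 0.3 mm.
- **Height:** the ring's bore centre comes out at about 56.6 mm by calculation. That is about 2 mm below the groove's middle, within 1 mm of where it should lie on the washer (57.5 mm), but close to the 2.2 mm limit. I stopped at about 2–3 N of contact, at the light end of the 3–5 N you gave.
- **Stillness:** the arm held its last pose.

**What went wrong or disagreed**
- **First grasps:** the first two closings slipped over the handles because the fingertips reached less deep than I assumed. One closing gave a short 83 N reading at the wrist, below the 120 N limit. It also shifted the pliers about 15 mm on their bracket. The grasp held after I went about 15 mm lower and closed in steps.
- **Camera disagreement:** the scene and side cameras put the axle about 3 mm from where the wrist camera did. I went by the wrist camera, and the ring slid down without touching.
- **Not checked:** I did not measure the ring's tilt directly or compare the other gear's positions afterwards. The only pliers moved were the ones you meant.

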